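# Load the fallen tube rack onto the sampler's pull-out tray

## Task

Pull the sampler's loading tray out to its stop and put the fallen tube rack on the tray, standing upright on its base, with the tray left fully out. Set the rack down, do not drop it or let it fall over, and leave the bottle, the beaker and the tip box where they are.

Things in the scene. Friction and masses are not known exactly. Their poses are not given: they have to be found in the camera images.
- rack: Loose steel tube rack, 0.3 kg, starting toppled on one side. Base plate and top block 72 x 72 mm, block's top 85 mm above the underside; 8 glass tubes, black caps up to 91 mm; from the middle of the top a square carrying handle, 18 x 18 mm, rises to 165 mm. Origin: centre of the base's underside; z runs from the base up the handle (vertical when standing), x and y parallel to the square's sides.
- rack_handle (a point): Point on the rack's handle axis, 135 mm above its base (30 mm below the handle's end). Same axes as the rack.
- tray (a joint): How far the loading tray is pulled out, in m: 0 closed, 0.17 at the stop. It starts closed or a little open. About 5 N of drag.
- tray_handle (a point): Middle of the tray's bar handle: steel bar 12 mm thick, 110 mm long, level, 60 mm above the bench, its centre 45 mm before the tray's white front panel. Moves with the tray. x axis points into the instrument (the tray slides out along -x), y along the bar, z up.
- tray_spot (a point): Middle of the loading area, on the tray's flat floor, 12 mm above the bench; moves with the tray; at the stop it lies 79 mm outside the housing. Floor 204 mm wide (y) between rims 16 mm above it; rear of the 230 mm wide front panel 79 mm away towards -x, panel top 74 mm above the bench. Axes as tray_handle. No socket: the rack just stands on the floor, turned any way.
- sampler_front (a point): Middle of the upper front edge of the sampler, a fixed grey bench instrument: 300 mm deep (from this edge towards +x), 360 mm wide (y), 95 mm high (black cover on its rear half to 107 mm, three knobs to 115 mm), with the tray in its front, the closed white panel flush with the front face. Axes as tray_handle.
- reagent_bottle: Bystander: amber bottle with black cap, 64 mm across, 150 mm high, standing. Origin: centre of the underside.
- beaker: Bystander: glass beaker, 70 mm across, 90 mm high. Origin: centre of the underside.
- tip_box: Bystander: white pipette tip box, 60 x 85 x 51 mm high. Origin: centre of the underside.
Mind the look-alikes: they are no part of the job. Leave any pink or purple look-alike of the rack alone.

How it is judged:
At the end, for the whole second after the job is handed in: The tray is out to within 10 mm of its stop and the rack stands upright (within 0.1 rad) with its base flat on the tray's floor (within 6 mm), its centre within 50 mm along the slide and 75 mm across of the middle of the loading area, at rest (value of joint tray above 0.16 m and angle between rack's own z axis and vertical below 0.1 rad and x of rack in the frame of tray_spot between -0.05 and 0.05 m and y of rack in the frame of tray_spot between -0.075 and 0.075 m and z of rack in the frame of tray_spot between -0.006 and 0.006 m and linear speed of rack below 0.02 m/s and angular speed of rack below 0.1 rad/s); the robot touches nothing.
It fails at once if a bystander (bottle, beaker, tip box) is moved more than 30 mm or tipped over (distance of any of reagent_bottle, beaker, tip_box from where it was at the start of the episode above 0.03 m or angle between any of reagent_bottle, beaker, tip_box's own z axis and vertical above 0.5 rad).
It fails at once if the rack is dropped, thrown or let fall over (faster than 0.6 m/s while no finger touches it) (linear speed of rack above 0.6 m/s and contact force between rack and the fingers below 0.05 N).
It also fails if it takes over 70 s, if anything falls off the work surface, if the arm or the gripper's body presses on something with over 40 N, if the wrist force passes 120 N, or if a joint passes its speed limit or range.

## Robot

A 6-joint arm with a two-finger parallel gripper is mounted at the origin on the work surface. World frame = base frame: x ahead of the robot, y to its left, z up, the work surface at z = 0. Lengths are in m, angles in rad, forces in N, time in s.
With the tool pointing down it reaches from about 0.275 to 0.825 m from the base axis. Payload 5.2 kg.
Tool frame: the origin (TCP) lies on the centre line of the jaws, within the pads' length; the fingertips stand 11 mm ahead of it and the grasp point (between the pads) lies 8 mm behind it (finger_overhang is the distance from the TCP to the fingertips, in m); z points along the fingers, y is the line along which they close (so a half turn about z gives the same grasp; the last joint's range is limited). The gripper opens to 93 mm and grips with 3 to 60 N. Pads are 15 mm wide; open, the fingers measure 128 mm over their backs; the gripper's body (75 mm by 188 mm) begins 65 mm behind the grasp point.
Start: joints at [-1.501, 0.259, 1.535, -0, 1.348, -0.203], TCP at [0.148, -0.53, 0.197] pointing down, gripper open.
Joint ranges: [-3.14, 3.14], [-0.91, 2.08], [0.19, 2.58], [-1.22, 4.36], [0.22, 2.71], [-3.12, 3.12]. Speed limits (rad/s): [2.57, 2.57, 3.14, 3.14, 3.14, 3.14].

## Interface

Orientations are given as a 3x3 rotation matrix whose columns are the frame's x, y, z axes.
In Python, from workcell import get_state, camera, camera_params, sign_off, finger_overhang gives the robot as it stands.
- The arm moves only by the tool arm_command, never from a script. Its arguments are lists of equal length, an entry for each row: "slide": the shift along the world's x, y, z in mm, a list of three; "twist": the turn about the world's z in degrees. In form: {"slide": [[x, y, z], ...], "twist": [twist, ...]}. A call has 1 to 5 rows; each row is the pose to reach, as a shift and turn from the pose commanded when the call began; what a row does not reach only later rows make up. A row lasts 1/8 s, in which the tool goes at most 62.5 mm and 10.7 degrees, less where a joint would pass 70% of its speed; a pose out of reach is approached as far as the arm can. A call with a gripper value outside its range is refused whole. "gripper" is the closure, from 0 (fully open) to 1 (shut), set as the call begins (left out, the last holds). The fingers move at their own pace and stop on an object; "force" is the grip in N (left out, the last holds). Time passes only in rows, so rows that repeat a pose let the fingers close. It gives the time, the measured TCP pose, the force, the opening and the grip force at its end, in the units of the state.
- get_state(): the state, without advancing time (a new reading comes with each control period).
- camera(name): name is "scene" or "side" or "wrist"; returns the picture (480x640x3 uint8, red, green, blue); there is no depth.
- camera_params(name): a dict with "K" (3x3 intrinsics, pixels), "k1" (the pictures are not rectified: a ray, as slopes to the right and down, at radius r is drawn at 1 + k1 r^2 times it, then the intrinsics apply), "view" (4x4, takes a point from world to camera coordinates). Camera axes: x right, y down, z forward; pixel columns grow to the right and rows downward; lengths in m; the calibration is good to about 2 mm. A picture is of the moment at which its call begins: read the wrist's pose just before it. camera_params takes no time and is no camera call; for the wrist camera it gives the pose at the moment of the call.
- sign_off(): hands the job in; it is judged then, once.
The state is a dict: "clock": time; "joint_positions": joint angles; "joint_velocities": joint speeds; "joint_torque": joint torques, N m; "tcp_pos": TCP position; "orientation": TCP orientation; "force": force on the tool from outside, world axes, zero at the start; "ft_torque": the same for the moment, N m; "opening": finger opening in m; "finger_force": force on a finger pad.
Only numpy, scipy, OpenCV 4.12 (cv2) and the standard library are available. Lean on these libraries where they do the work, as an engineer would, in place of code of your own. Each camera call takes 0.05 s, during which the arm holds its last target. There are 200 camera calls.

## Working session

There is one attempt and no reset: what is moved stays moved. The work goes in short steps, Python scripts to look and compute and a tool call to move; the robot and the scene stay as the last step left them, time stands still between calls to the robot, and variables do not carry over. Pictures are saved under pics/ and viewed, at most 10 in all, crops included, and the job is handed in when it is done.

Besides the shell and the picture viewer there is one more tool, called after "Request:" in YAML: its name, and indented under it one key for each argument. arm_command: Moves the arm, as the interface text tells. Its arguments: {"type":"object","properties":{"slide":{"type":"array","items":{"type":"array","items":{"type":"number"}}},"twist":{"type":"array","items":{"type":"number"}},"gripper":{"type":"number"},"force":{"type":"number"}},"required":["slide","twist"]}

```bash
ls; mkdir -p pics; cat > h.py <<'E'
import numpy as np, cv2
from workcell import *
def snap(n,f):
    p=camera_params(n); im=camera(n); cv2.imwrite(f'pics/{f}.png',im[:,:,::-1]); return im,p
def ray(p,uv):
    K=np.array(p['K']);V=np.array(p['view']);k=p['k1']
    d=np.array([(uv[0]-K[0,2])/K[0,0],(uv[1]-K[1,2])/K[1,1]]);s=d.copy()
    for _ in range(30): s=d/(1+k*(s@s))
    R=V[:3,:3]; o=-R.T@V[:3,3]; w=R.T@np.array([s[0],s[1],1]); return o,w/np.linalg.norm(w)
def onz(p,uv,z):
    o,w=ray(p,uv); return o+w*(z-o[2])/w[2]
def two(p,a,q,b):
    o1,w1=ray(p,a);o2,w2=ray(q,b)
    t=np.linalg.lstsq(np.c_[w1,-w2],o2-o1,rcond=None)[0]
    A=o1+t[0]*w1;B=o2+t[1]*w2; return (A+B)/2,np.linalg.norm(A-B)
def proj(p,X):
    K=np.array(p['K']);V=np.array(p['view']);c=V[:3,:3]@X+V[:3,3];s=c[:2]/c[2]
    s=s*(1+p['k1']*(s@s)); return K[0,0]*s[0]+K[0,2],K[1,1]*s[1]+K[1,2]
E
python3 - <<'E'
from h import *
for n in('scene','side','wrist'):
    im,p=snap(n,n+'0'); print(n,np.round(ray(p,(320,240)),3))
s=get_state();print(s['clock'],s['tcp_pos'],np.round(s['orientation'],3),s['opening'],s['force'])
E
```

```text
pics
scene [[ 1.602  0.486  0.831]
 [-0.799 -0.309 -0.515]]
side [[ 0.067  0.907  0.794]
 [ 0.336 -0.735 -0.588]]
wrist [[ 0.228 -0.507  0.385]
 [-0.284 -0.101 -0.954]]
0.15 [ 0.14816551 -0.52919392  0.19592318] [[ 0.963  0.269 -0.   ]
 [ 0.269 -0.963  0.001]
 [ 0.    -0.001 -1.   ]] 0.09295329097664018 [-0.30223654 -0.72093176 -0.86936799]
```

View pics/scene0.png

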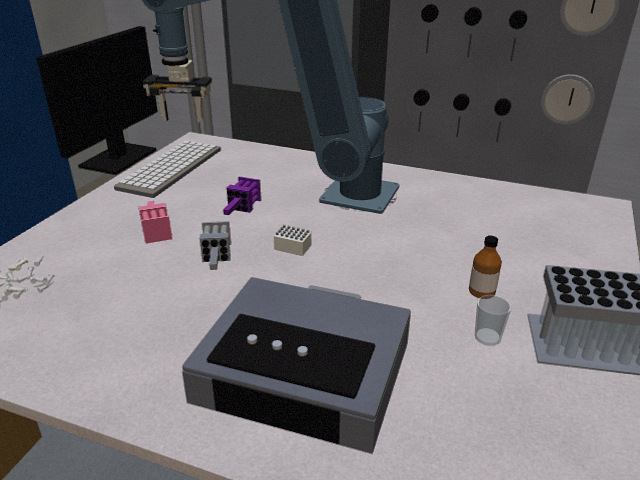

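View pics/side0.png

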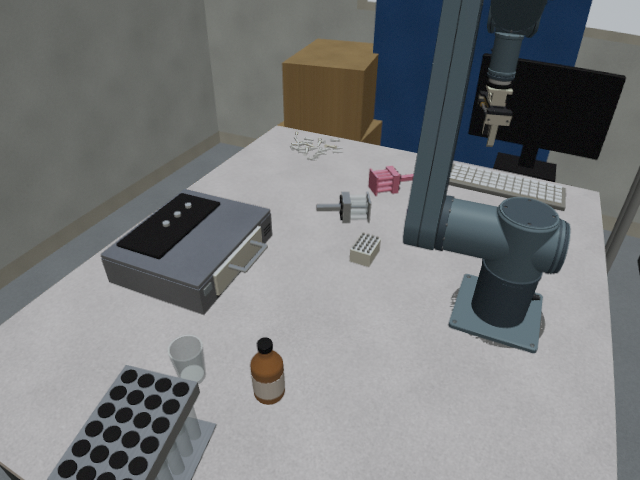

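The scene view shows the sampler at (300,345) with its tray bar at (335,293). In the side view the bar is at (250,255).

Candidates for the rack:
- grey toppled rack: scene (215,243), side (347,207)
- purple look-alike: scene (243,195)
- pink look-alike: scene (155,222), side (385,180)
- large bench rack: scene (600,310)
- tip box: scene (293,240)

I choose the grey steel one and check it in a close crop.

```bash
python3 - <<'E'
import cv2,numpy as np
a=cv2.imread('pics/scene0.png');b=cv2.imread('pics/side0.png')
r=lambda im,x,y,w,h,s:cv2.resize(im[y:y+h,x:x+w],None,fx=s,fy=s,interpolation=cv2.INTER_CUBIC)
top=np.hstack([r(a,180,210,80,60,5),r(b,310,180,80,60,5)])
bot=np.hstack([r(a,230,270,200,75,2),r(b,190,215,100,75,4)])
cv2.imwrite('pics/crop1.png',np.vstack([top,np.hstack([r(a,230,270,160,120,2.5),r(b,190,205,100,75,4)])]))
E
```

```text
Traceback (most recent call last):
ValueError: all the input array dimensions except for the concatenation axis must match exactly, but along dimension 0, the array at index 0 has size 150 and the array at index 1 has size 300
```

```bash
python3 - <<'E'
import cv2,numpy as np
a=cv2.imread('pics/scene0.png');b=cv2.imread('pics/side0.png')
r=lambda im,x,y,w,h,s:cv2.resize(im[y:y+h,x:x+w],None,fx=s,fy=s,interpolation=cv2.INTER_CUBIC)
top=np.hstack([r(a,180,210,80,60,5),r(b,310,180,80,60,5)])
cv2.imwrite('pics/crop1.png',np.vstack([top,np.hstack([r(a,230,270,160,120,2.5),r(b,190,215,100,75,4)])]))
E
```

```text
(no output)
```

View pics/crop1.png

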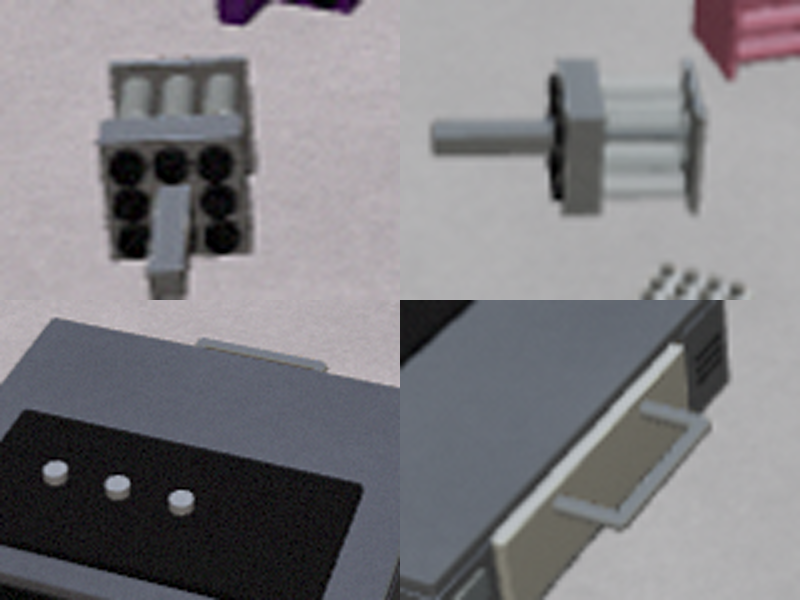

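The crop confirms the choice: grey steel rack with 8 black caps, lying flat, its handle end at scene (213.6,263.6), pointing towards the sampler. The tray bar runs scene (310,286)–(360,296) and side (245,271)–(267,246), and the tray looks closed.

```bash
python3 - <<'E'
from h import *
p=camera_params('scene');q=camera_params('side')
f=lambda n,x:print(n,np.round(x,3))
for n,c,u,z in [('h end',p,(213.6,263.6),.045),('h root',p,(215.2,247.4),.045),('block L',p,(200,238.6),.072),('block R',p,(228.6,237.6),.072),
 ('side h end',q,(316.4,205.5),.045),('side block top near',q,(349.5,198.5),.072),('side block far',q,(347,192),.072),
 ('bar a',p,(310,286),.066),('bar b',p,(360,296),.066),('bar a side',q,(267,246),.066),('bar b side',q,(245,271),.066),
 ('samp L',p,(252,279),.095),('samp R',p,(411,310),.095),('samp L s',q,(271,209),.095),('samp R s',q,(208,289),.095),
 ('tip box top L',p,(280,228),.051),('tip R',p,(311,234),.051),('tip side',q,(367,236),.051),('bottle base',p,(484,293),0),('beaker',p,(489,340),0),('purple',p,(243,195),.036)]:
  f(n,onz(c,u,z))
E
```

```text
h end [ 0.583 -0.186  0.045]
h root [ 0.516 -0.221  0.045]
block L [ 0.531 -0.253  0.072]
block R [ 0.5   -0.189  0.072]
side h end [ 0.581 -0.188  0.045]
side block top near [ 0.489 -0.23   0.072]
side block far [ 0.51  -0.264  0.072]
bar a [0.61  0.079 0.066]
bar b [0.605 0.195 0.066]
bar a side [0.598 0.083 0.066]
bar b side [0.594 0.196 0.066]
samp L [ 0.671 -0.034  0.095]
samp R [0.649 0.318 0.095]
samp L s [ 0.655 -0.042  0.095]
samp R s [0.615 0.315 0.095]
tip box top L [ 0.374 -0.105  0.051]
tip R [ 0.372 -0.016  0.051]
tip side [ 0.38  -0.095  0.051]
bottle base [0.396 0.443 0.   ]
beaker [0.567 0.477 0.   ]
purple [ 0.21  -0.303  0.036]
```

Request:
arm_command:
  slide:
    - [60, 60, 30]
    - [120, 130, 40]
    - [150, 190, 40]
    - [180, 240, 40]
    - [210, 290, 40]
  twist: [-3, -6, -9, -12, -13]
  gripper: 1

```text
clock: 0.78
tcp_pos: [0.3319, -0.282, 0.2357]
orientation: [[0.999, 0.044, 0.0], [0.044, -0.999, -0.0], [0.0, 0.0, -1.0]]
force: [0.7, -0.1, 0.0]
opening: 0.0474
finger_force: 0.0
```

Request:
arm_command:
  slide:
    - [35, 50, 0]
    - [70, 100, 0]
    - [105, 150, 0]
    - [140, 200, 0]
    - [170, 245, 0]
  twist: [0, 0, 0, 0, 0]

```text
clock: 1.4
tcp_pos: [0.502, -0.0366, 0.2355]
orientation: [[0.999, 0.047, 0.0], [0.047, -0.999, -0.0], [-0.0, 0.0, -1.0]]
force: [0.5, -0.2, 0.3]
opening: 0.0012
finger_force: 0.0
```

Request:
arm_command:
  slide:
    - [35, 45, 0]
    - [60, 90, -20]
    - [60, 130, -40]
    - [60, 130, -40]
    - [60, 130, -40]
  twist: [0, 0, 0, 0, 0]

```text
clock: 2.02
tcp_pos: [0.5611, 0.0909, 0.1957]
orientation: [[0.999, 0.046, -0.0], [0.046, -0.999, -0.001], [-0.0, 0.001, -1.0]]
force: [-0.4, -0.3, -0.3]
opening: 0.0006
finger_force: 0.0
```

```bash
python3 - <<'E'
from h import *
im,p=snap('wrist','w1')
for X in [(.602,.083,.066),(.6,.195,.066),(.647,.138,.074)]: print(np.round(proj(p,np.array(X)),0))
E
```

```text
[323. 172.]
[187. 169.]
[255. 111.]
```

View pics/w1.png

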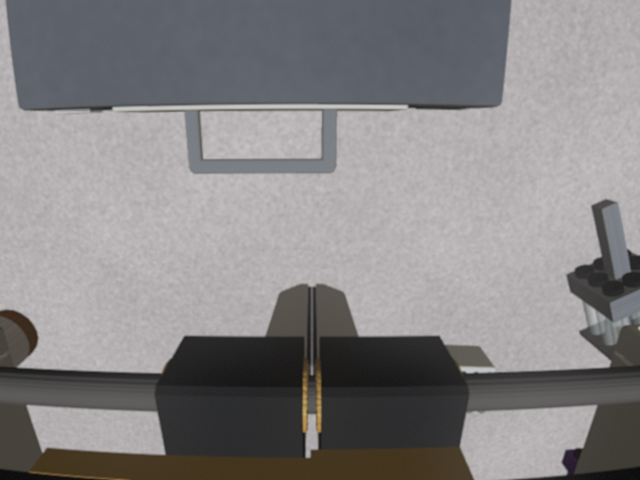

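Wrist view: the bar spans (190,165)–(335,165), and the panel's white top edge lies at row 107 (112–408). The rack's handle is at the right, at (605,205).

```bash
python3 - <<'E'
from h import *
p=camera_params('wrist')
for n,u,z in [('bar L',(190,166),.066),('bar R',(336,165),.066),('mid',(262,165.5),.066),('inner mid',(262,159.5),.066),('panel',(262,107),.074),('panelL',(113,108),.074),('panelR',(408,105.5),.074),('top L',(22,107),.095),('top R',(500,104),.095)]:
  print(n,np.round(onz(p,u,z),4))
s=get_state();print(s['tcp_pos'])
E
```

```text
bar L [0.6027 0.1918 0.066 ]
bar R [0.6084 0.0725 0.066 ]
mid [0.6054 0.1326 0.066 ]
inner mid [0.6102 0.1326 0.066 ]
panel [0.651  0.1322 0.074 ]
panelL [0.6472 0.2493 0.074 ]
panelR [0.6575 0.0205 0.074 ]
top L [0.6473 0.3111 0.095 ]
top R [ 0.6622 -0.0421  0.095 ]
[0.56147108 0.09037703 0.1961594 ]
```

Request:
arm_command:
  slide:
    - [40, 25, 0]
    - [70, 42, 0]
    - [70, 42, -50]
    - [70, 42, -90]
    - [70, 42, -90]
  twist: [0, 0, 0, 0, 0]

```text
clock: 2.7
tcp_pos: [0.629, 0.1316, 0.1029]
orientation: [[0.999, 0.044, -0.006], [0.044, -0.999, -0.0], [-0.006, 0.0, -1.0]]
force: [0.6, 0.5, 0.4]
opening: 0.0005
finger_force: 0.0
```

Request:
arm_command:
  slide:
    - [0, 0, -20]
    - [0, 0, -40]
    - [0, 0, -58]
    - [0, 0, -58]
  twist: [0, 0, 0, 0]

```text
clock: 3.2
tcp_pos: [0.6309, 0.1327, 0.0475]
orientation: [[0.999, 0.045, -0.001], [0.045, -0.999, -0.0], [-0.001, 0.0, -1.0]]
force: [-0.3, -0.4, -0.2]
opening: 0.0003
finger_force: 0.0
```

Request:
arm_command:
  slide:
    - [-15, -1, 0]
    - [-30, -1, 0]
    - [-45, -2, 0]
    - [-60, -3, 0]
    - [-75, -3, 0]
  twist: [0, 0, 0, 0, 0]

```text
clock: 3.82
tcp_pos: [0.5569, 0.1301, 0.0493]
orientation: [[0.999, 0.046, 0.003], [0.046, -0.999, 0.0], [0.003, 0.0, -1.0]]
force: [-0.3, 0.6, 0.3]
opening: 0.0004
finger_force: 0.0
```

```bash
python3 - <<'E'
from h import *
im,p=snap('side','s2')
c=cv2.resize(im[190:310,150:310],None,fx=4,fy=4)[:,:,::-1]; cv2.imwrite('pics/s2c.png',c); print(get_state()['force'])
E
```

```text
[-2.96914299  0.47909223  0.20514237]
```

View pics/s2c.png

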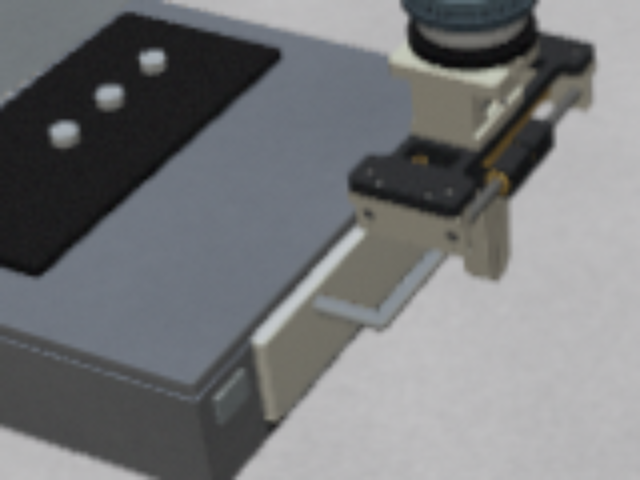

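```bash
python3 - <<'E'
from h import *
p=camera_params('side');s=get_state();t=np.array(s['tcp_pos']);print(t)
for X in [t,t-[0,0,.011],np.array([.605,.19,.066]),np.array([.605,.0725,.066])]:
    u=np.array(proj(p,X)); print(np.round(u,1),np.round((u-[150,190])*4))
w,q=snap('wrist','w2')
E
```

```text
[0.55458235 0.130333   0.04902658]
[272.6 265.6] [490. 302.]
[272.8 268.9] [491. 316.]
[242.7 268.5] [371. 314.]
[266.6 243.1] [466. 213.]
```

View pics/w2.png

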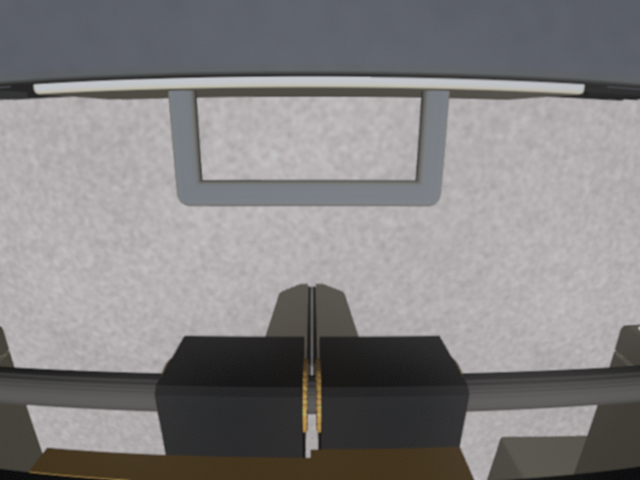

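Wrist view: the bar at row 193 (180–440) is still in place and the fingers passed above it. In the side view the tip is at (272.6,258.7), about 10 px higher than the pose predicts. I'll check the TCP/overhang value.

```bash
python3 - <<'E'
from h import *
print(finger_overhang() if callable(finger_overhang) else finger_overhang)
s=get_state();t=np.array(s['tcp_pos']);R=np.array(s['orientation'])
q=camera_params('side')
p=camera_params('wrist')
for d in (-.03,-.02,-.01,0,.011,.02): print(d,np.round(proj(p,t+R@[0,0,d]),1),np.round(proj(q,t+R@[0,0,d]),1))
o,w=ray(q,(272.6,258.7)); k=(t[1]-o[1])/w[1]; print('tip at y=tcp:',o+k*w); 
A=w[0]; k=(t[0]-o[0])/w[0]; print('tip at x=tcp:',o+k*w)
E
```

```text
0.011
-0.03 [311.7 308.4] [271.6 256.3]
-0.02 [311.6 298.7] [271.8 259.4]
-0.01 [311.6 289.9] [272.  262.4]
0 [311.6 281.8] [272.2 265.5]
0.011 [311.6 273.8] [272.4 268.8]
0.02 [311.6 267.9] [272.6 271.5]
tip at y=tcp: [0.5532019  0.13031037 0.07205089]
tip at x=tcp: [0.55574783 0.12624487 0.06827454]
```

```bash
python3 - <<'E'
from h import *
R=np.array([[.963,.269,0],[.269,-.963,0],[0,0,-1]]);t=np.array([.14817,-.52919,.19592])
ims={n:cv2.imread(f'pics/{n}0.png') for n in('scene','side','wrist')}
for n in('scene','side'):
  p=camera_params(n)
  for y in(-.054,.054):
    for d in(-.03,-.02,-.01,0,.011): print(n,y,d,np.round(proj(p,t+R@[0,y,d]),1))
r=lambda im,x,y,w,h,s:cv2.resize(im[y:y+h,x:x+w],None,fx=s,fy=s,interpolation=cv2.INTER_CUBIC)
cv2.imwrite('pics/crop3.png',np.hstack([r(ims['scene'],140,60,80,75,5),r(ims['side'],455,85,75,75,5)]))
E
```

```text
scene -0.054 -0.03 [199.5 118.6]
scene -0.054 -0.02 [199.8 121.8]
scene -0.054 -0.01 [200.1 125. ]
scene -0.054 0 [200.5 128.1]
scene -0.054 0.011 [200.9 131.5]
scene 0.054 -0.03 [164.7 117.1]
scene 0.054 -0.02 [165.1 120.3]
scene 0.054 -0.01 [165.6 123.4]
scene 0.054 0 [166.  126.6]
scene 0.054 0.011 [166.5 130. ]
side -0.054 -0.03 [488.9 144.6]
side -0.054 -0.02 [488.3 147.6]
side -0.054 -0.01 [487.6 150.5]
side -0.054 0 [486.9 153.5]
side -0.054 0.011 [486.2 156.7]
side 0.054 -0.03 [484.2 131.1]
side 0.054 -0.02 [483.6 133.9]
side 0.054 -0.01 [483.  136.8]
side 0.054 0 [482.4 139.6]
side 0.054 0.011 [481.7 142.7]
```

View pics/crop3.png

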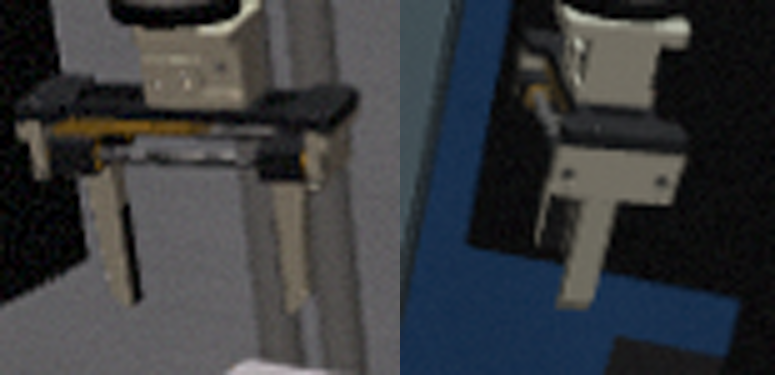

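The start picture shows the same thing: both cameras put the fingertips about 20 mm above the reported TCP instead of 11 mm below it. The tool therefore sits about 31 mm higher than reported, so I'll command 31 mm lower and watch the force.

Request:
arm_command:
  slide:
    - [0, 0, 30]
    - [40, 1, 30]
    - [76, 3, 30]
    - [76, 3, 30]
    - [76, 3, 0]
  twist: [0, 0, 0, 0, 0]

```text
clock: 4.55
tcp_pos: [0.6349, 0.1333, 0.0502]
orientation: [[0.999, 0.046, 0.006], [0.046, -0.999, 0.0], [0.006, 0.0, -1.0]]
force: [-0.3, -0.7, 0.0]
opening: 0.0003
finger_force: 0.0
```

Request:
arm_command:
  slide:
    - [0, 0, -10]
    - [0, 0, -20]
    - [0, 0, -30]
    - [0, 0, -30]
  twist: [0, 0, 0, 0]

```text
clock: 5.05
tcp_pos: [0.6316, 0.1333, 0.017]
orientation: [[0.999, 0.046, -0.001], [0.046, -0.999, -0.0], [-0.001, -0.0, -1.0]]
force: [-0.6, -1.3, -0.4]
opening: 0.0003
finger_force: 0.0
```

Request:
arm_command:
  slide:
    - [-8, 0, 0]
    - [-16, -1, 0]
    - [-24, -1, 0]
    - [-32, -1, 0]
    - [-40, -2, 0]
  twist: [0, 0, 0, 0, 0]

```text
clock: 5.68
tcp_pos: [0.5923, 0.1315, 0.0182]
orientation: [[0.999, 0.046, 0.002], [0.046, -0.999, 0.001], [0.002, -0.0, -1.0]]
force: [4.6, 2.5, 0.4]
opening: 0.0006
finger_force: 2.3
```

Request:
arm_command:
  slide:
    - [-20, -1, 0]
    - [-40, -2, 0]
    - [-60, -3, 0]
    - [-80, -4, 0]
    - [-100, -5, 0]
  twist: [0, 0, 0, 0, 0]

```text
clock: 6.3
tcp_pos: [0.4923, 0.1269, 0.0182]
orientation: [[0.999, 0.045, 0.002], [0.045, -0.999, 0.001], [0.002, -0.001, -1.0]]
force: [4.7, 3.2, 0.1]
opening: 0.0005
finger_force: 2.6
```

Request:
arm_command:
  slide:
    - [-8, 0, 0]
    - [-16, -1, 0]
    - [-24, -1, 0]
    - [-30, -1, 0]
    - [-36, -2, 0]
  twist: [0, 0, 0, 0, 0]

```text
clock: 6.92
tcp_pos: [0.4565, 0.1246, 0.0179]
orientation: [[0.999, 0.045, 0.001], [0.045, -0.999, 0.001], [0.001, -0.001, -1.0]]
force: [3.6, 4.7, 1.5]
opening: 0.0005
finger_force: 2.2
```

Request:
arm_command:
  slide:
    - [-3, 0, 0]
    - [-6, 0, 0]
    - [-9, 0, 0]
    - [-12, 0, 0]
  twist: [0, 0, 0, 0]

```text
clock: 7.42
tcp_pos: [0.4529, 0.1243, 0.0184]
orientation: [[0.999, 0.045, 0.016], [0.045, -0.999, 0.001], [0.016, -0.0, -1.0]]
force: [29.0, 4.0, -23.6]
opening: 0.0002
finger_force: 14.3
```

Request:
arm_command:
  slide:
    - [12, 0, 0]
    - [24, 0, 0]
    - [24, 0, 60]
    - [24, 0, 120]
    - [24, 0, 170]
  twist: [0, 0, 0, 0, 0]

```text
clock: 8.05
tcp_pos: [0.4673, 0.1241, 0.1893]
orientation: [[0.999, 0.046, -0.002], [0.046, -0.999, -0.0], [-0.002, 0.0, -1.0]]
force: [1.3, -0.2, -0.5]
opening: 0.0004
finger_force: 0.0
```

Request:
arm_command:
  slide:
    - [6, -55, 20]
    - [12, -110, 40]
    - [18, -165, 40]
    - [22, -220, 40]
    - [25, -275, 40]
  twist: [6, 12, 18, 22, 24]
  gripper: 0

```text
clock: 8.68
tcp_pos: [0.492, -0.1522, 0.2271]
orientation: [[0.893, 0.45, -0.003], [0.45, -0.893, 0.001], [-0.002, -0.002, -1.0]]
force: [1.1, -0.5, 0.7]
opening: 0.0455
finger_force: 0.0
```

Request:
arm_command:
  slide:
    - [0, -40, 0]
    - [0, -75, 0]
    - [0, -75, 0]
  twist: [0, 0, 0]

```text
clock: 9.05
tcp_pos: [0.492, -0.2276, 0.2264]
orientation: [[0.895, 0.445, -0.003], [0.445, -0.895, 0.001], [-0.002, -0.003, -1.0]]
force: [-0.9, -1.1, -0.2]
opening: 0.0757
finger_force: 0.0
```

```bash
python3 - <<'E'
from h import *
s=get_state();print(s['clock'],s['tcp_pos'],np.round(s['orientation'],3),s['opening'])
im,p=snap('wrist','w3')
snap('side','s3')
E
```

```text
9.05 [ 0.49197459 -0.22755968  0.22642082] [[ 0.895  0.445 -0.003]
 [ 0.445 -0.895  0.001]
 [-0.002 -0.003 -1.   ]] 0.0756707786434049
```

View pics/w3.png

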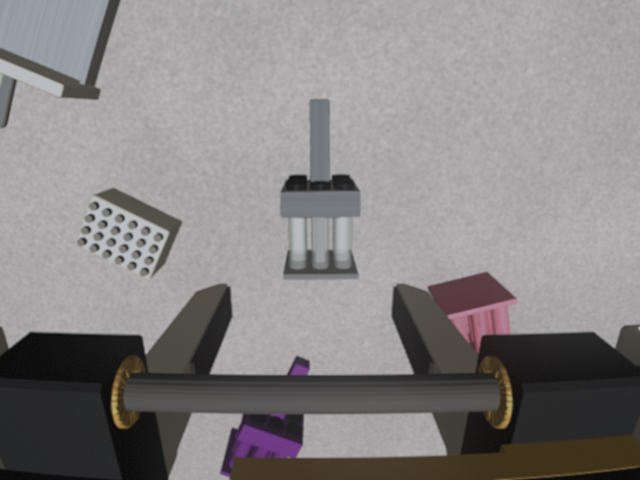

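Wrist view: the handle runs from its end (319.5,100) to its root (319.5,180), so it is aligned with the tool. The tray is out at the upper left, and the tip box at (125,235) is clear.

```bash
python3 - <<'E'
from h import *
# p at saved moment: arm has not moved
p=camera_params('wrist')
e=onz(p,(319.5,99.5),.045);r=onz(p,(320,178),.045);L=onz(p,(281,191),.072);Rr=onz(p,(360,191),.072)
for n,x in(('end',e),('root',r),('L',L),('R',Rr)): print(n,np.round(x,4))
d=e-r;print(np.degrees(np.arctan2(d[1],d[0])),np.linalg.norm(d)); b=L-Rr; print(np.degrees(np.arctan2(b[1],b[0]))-90,np.linalg.norm(b))
a=np.array([np.cos(np.radians(26.5)),np.sin(np.radians(26.5)),0]);g=e-.03*a;print('grasp',g)
t=get_state();print((g-t['tcp_pos'])*1000,np.degrees(np.arctan2(t['orientation'][1][0],t['orientation'][0][0])))
E
```

```text
end [ 0.584  -0.1869  0.045 ]
root [ 0.5204 -0.2196  0.045 ]
L [ 0.4979 -0.1915  0.072 ]
R [ 0.5294 -0.2545  0.072 ]
27.23439378271096 0.07155451683051746
26.605845528652523 0.07047425037433047
grasp [ 0.55716731 -0.20027379  0.045     ]
[  64.83234546   24.84941703 -181.81985345] 26.579405337730346
```

Request:
arm_command:
  slide:
    - [40, 16, -40]
    - [65, 27, -80]
    - [65, 27, -130]
    - [65, 27, -180]
    - [65, 27, -195]
  twist: [0, 0, 0, 0, 0]

```text
clock: 9.78
tcp_pos: [0.5557, -0.1956, 0.0295]
orientation: [[0.893, 0.45, -0.006], [0.45, -0.893, 0.004], [-0.004, -0.006, -1.0]]
force: [-0.6, 0.0, -0.2]
opening: 0.0929
finger_force: 0.0
```

Request:
arm_command:
  slide:
    - [0, 0, -10]
    - [0, 0, -20]
    - [0, 0, -33]
    - [0, 0, -33]
  twist: [0, 0, 0, 0]

```text
clock: 10.28
tcp_pos: [0.5576, -0.1986, -0.0009]
orientation: [[0.894, 0.448, -0.001], [0.448, -0.894, 0.001], [-0.001, -0.001, -1.0]]
force: [0.8, 0.2, -0.3]
opening: 0.0929
finger_force: 0.0
```

Request:
arm_command:
  slide:
    - [0, 0, -2]
    - [0, 0, -2]
    - [0, 0, -2]
    - [0, 0, -2]
    - [0, 0, -2]
  twist: [0, 0, 0, 0, 0]
  gripper: 1
  force: 6

```text
clock: 10.9
tcp_pos: [0.5582, -0.1988, -0.0023]
orientation: [[0.894, 0.448, 0.0], [0.448, -0.894, -0.0], [0.0, 0.0, -1.0]]
force: [0.4, 0.1, 0.0]
opening: 0.0474
finger_force: 0.0
```

Request:
arm_command:
  slide:
    - [0, 0, 0]
    - [0, 0, 0]
    - [0, 0, 0]
  twist: [0, 0, 0]

```text
clock: 11.28
tcp_pos: [0.5583, -0.1988, -0.0024]
orientation: [[0.894, 0.448, 0.0], [0.448, -0.894, -0.0], [0.0, 0.0, -1.0]]
force: [0.4, -0.4, -0.2]
opening: 0.0183
finger_force: 6.0
```

```bash
python3 - <<'E'
from h import *
s=get_state();print(s['clock'],s['tcp_pos'],s['opening'],s['finger_force'],s['force'])
a,_=snap('side','s4')
q=camera_params('side'); t=np.array(s['tcp_pos']);print(np.round(proj(q,t+[0,0,.02]),1))
c=cv2.resize(a[150:250,280:400],None,fx=5,fy=5)[:,:,::-1]; cv2.imwrite('pics/s4c.png',c)
E
```

```text
11.275 [ 0.5582558  -0.19882839 -0.00240483] 0.018337229234269208 6.020329222083092 [ 0.3719834  -0.37000011 -0.1620404 ]
[324.4 213. ]
```

View pics/s4c.png

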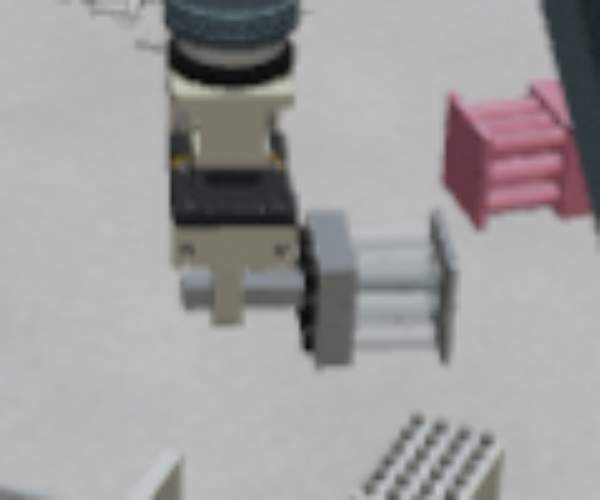

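Gripped: opening is 18.3 mm at 6 N, and the side crop shows the fingers across the handle at crop (228,295). Now I'll lift slowly so the rack swings upright in the light grip.

Request:
arm_command:
  slide:
    - [-2, -1, 10]
    - [-5, -3, 22]
    - [-9, -5, 34]
    - [-14, -7, 45]
    - [-19, -10, 55]
  twist: [0, 0, 0, 0, 0]

```text
clock: 11.95
tcp_pos: [0.5387, -0.2089, 0.0536]
orientation: [[0.894, 0.448, 0.0], [0.448, -0.894, -0.0], [0.0, 0.0, -1.0]]
force: [-0.7, -1.1, -1.8]
opening: 0.0182
finger_force: 6.0
```

Request:
arm_command:
  slide:
    - [-6, -3, 10]
    - [-13, -7, 20]
    - [-20, -10, 29]
    - [-27, -14, 37]
    - [-34, -17, 44]
  twist: [0, 0, 0, 0, 0]

```text
clock: 12.58
tcp_pos: [0.5046, -0.226, 0.0971]
orientation: [[0.894, 0.448, 0.0], [0.448, -0.894, -0.0], [0.0, 0.0, -1.0]]
force: [-0.6, -0.1, -1.6]
opening: 0.0179
finger_force: 6.0
```

Request:
arm_command:
  slide:
    - [-5, -2, 6]
    - [-10, -5, 12]
    - [-10, -5, 18]
    - [-10, -5, 24]
    - [-10, -5, 24]
  twist: [0, 0, 0, 0, 0]

```text
clock: 13.2
tcp_pos: [0.4957, -0.2309, 0.1212]
orientation: [[0.894, 0.448, 0.001], [0.448, -0.894, -0.001], [0.001, 0.001, -1.0]]
force: [-0.2, -0.1, -2.3]
opening: 0.0177
finger_force: 6.0
```

```bash
python3 - <<'E'
from h import *
s=get_state();print(s['clock'],s['tcp_pos'],s['opening'],s['finger_force'],s['force'],s['ft_torque'])
a,_=snap('side','s5');b,_=snap('scene','c5')
c=cv2.resize(a[130:250,270:410],None,fx=4,fy=4); d=cv2.resize(b[160:280,160:220+60],None,fx=4,fy=4)
cv2.imwrite('pics/s5c.png',np.hstack([c[:,:400],d[:,:400]])[:,:,::-1])
E
```

```text
13.2 [ 0.49568217 -0.23091536  0.12118947] 0.017716241488538325 5.999971479177475 [-0.23755967 -0.05170095 -2.3461042 ] [ 0.0522077  -0.09940819  0.05255689]
```

Request:
arm_command:
  slide:
    - [0, 0, -8]
    - [0, 0, -16]
    - [0, 0, -23]
    - [0, 0, -23]
  twist: [0, 0, 0, 0]

```text
clock: 13.8
tcp_pos: [0.4955, -0.2304, 0.0976]
orientation: [[0.894, 0.448, 0.001], [0.448, -0.894, 0.0], [0.001, -0.0, -1.0]]
force: [0.4, 2.0, 2.2]
opening: 0.0179
finger_force: 6.0
```

```bash
python3 - <<'E'
from h import *
F=[]
for i in range(4):
    s=get_state();F.append(np.r_[s['force'],s['ft_torque']]);camera('wrist')
print(s['tcp_pos'],np.round(np.mean(F,0),3))
im,p=snap('side','s6'); q=camera_params('scene');im2,_=snap('scene','c6')
# dark caps in both views around the rack
t=np.array(s['tcp_pos'])
for n,I,P in(('side',im,p),('scene',im2,q)):
    u=np.array(proj(P,t+[0,0,-.03])).astype(int);x0,y0=u-45
    g=I[y0:y0+110,x0:x0+90].max(2)<28
    k,l,st,c=cv2.connectedComponentsWithStats(g.astype(np.uint8))
    print(n,u,[(st[i].tolist()[:5],np.round(c[i],1)) for i in range(1,k) if st[i][4]>25],x0,y0)
E
```

```text
[ 0.49531655 -0.23054571  0.09758429] [ 0.646  1.673  2.464  0.394 -0.059 -0.021]
side [347 199] [([56, 30, 6, 10, 32], array([58.2, 34.8])), ([43, 35, 5, 11, 36], array([44.8, 39.5]))] 302 154
scene [215 235] [([57, 0, 20, 21, 151], array([69.3,  9.2]))] 170 190
```

```bash
python3 - <<'E'
import cv2,numpy as np
a=cv2.imread('pics/s6.png');b=cv2.imread('pics/c6.png');c=cv2.imread('pics/s5.png');d=cv2.imread('pics/c5.png')
r=lambda im,x,y:cv2.resize(im[y:y+75,x:x+100],None,fx=4,fy=4,interpolation=cv2.INTER_CUBIC)
cv2.imwrite('pics/m6.png',np.vstack([np.hstack([r(c,300,160),r(d,165,195)]),np.hstack([r(a,300,160),r(b,165,195)])]))
E
```

```text
(no output)
```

View pics/m6.png

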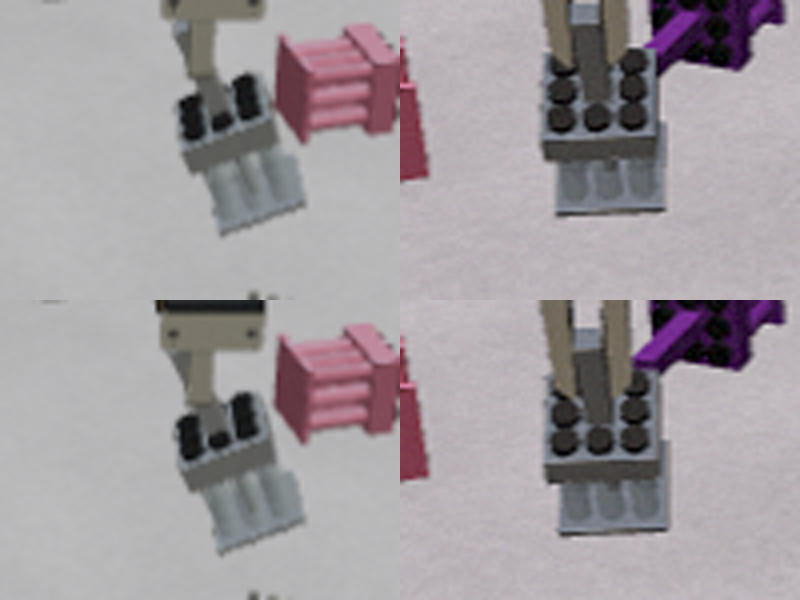

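Montage: the rack hangs from the handle about 20° off upright, its base off to the right in side view (260,520). Its lower edge is now on the bench. I'll arc the handle backwards about that edge so the base comes flat.

Request:
arm_command:
  slide:
    - [-10, -5, 1]
    - [-20, -10, 1]
    - [-30, -15, 0]
    - [-38, -19, -1]
    - [-44, -22, -2]
  twist: [0, 0, 0, 0, 0]

```text
clock: 14.72
tcp_pos: [0.4502, -0.253, 0.0952]
orientation: [[0.894, 0.448, -0.0], [0.448, -0.894, 0.0], [-0.0, -0.0, -1.0]]
force: [0.3, 1.6, -1.0]
opening: 0.0179
finger_force: 6.0
```

```bash
cat > m.py <<'E'
from h import *
F=[]
for i in range(3):
    s=get_state();F.append(np.r_[s['force'],s['ft_torque']]);camera('wrist')
t=np.array(s['tcp_pos']);print(s['clock'],t,np.round(np.mean(F,0),2),s['finger_force'])
# base plate's bottom outline in each view: lowest row per column of non-background pixels near rack
for n in('side','scene'):
    I=camera(n);P=camera_params(n);cv2.imwrite(f'pics/m_{n}.png',I[:,:,::-1])
    for k in range(2):
        pass
    c=t+[0,0,.039]; # handle grasp point
    a=np.array([.894,.448,0]);b=np.array([-.448,.894,0])
    for tilt in(0,.1,.2):
        zz=np.array([0,0,1])*np.cos(tilt)+a*np.sin(tilt);xx=a*np.cos(tilt)-np.array([0,0,1])*np.sin(tilt)
        print(n,tilt,[np.round(proj(P,c-zz*(.135-h)+sx*.036*xx+sy*.036*b)).astype(int).tolist() for h in(0,.085) for sx,sy in((1,1),(1,-1),(-1,-1),(-1,1))])
E
python3 m.py; python3 - <<'E'
import cv2,numpy as np
# steel-vs-bench edges: fit long line segments near the rack
for n,(x,y) in(('side',(310,160)),('scene',(160,170))):
    g=cv2.imread(f'pics/m_{n}.png',0)[y:y+110,x:x+110]
    L=cv2.createLineSegmentDetector().detect(g)[0][:,0]
    for l in L:
        d=np.hypot(l[2]-l[0],l[3]-l[1])
        if d>14: print(n,np.round(l+[x,y,x,y]).astype(int))
E
```

```text
14.825 [ 0.45021416 -0.25314531  0.09517423] [-0.63  0.74 -0.75  0.09  0.05  0.02] 5.99960133433342
side 0 [[352, 224], [350, 212], [372, 211], [375, 224], [353, 201], [351, 189], [374, 189], [377, 200]]
side 0.1 [[356, 225], [354, 212], [376, 210], [379, 223], [355, 202], [353, 190], [376, 187], [379, 199]]
side 0.2 [[361, 225], [359, 213], [380, 209], [384, 221], [357, 202], [355, 190], [377, 186], [381, 198]]
scene 0 [[231, 254], [204, 255], [206, 241], [232, 240], [229, 226], [201, 227], [203, 214], [230, 213]]
scene 0.1 [[232, 252], [204, 253], [206, 237], [233, 236], [229, 226], [201, 227], [203, 212], [230, 211]]
scene 0.2 [[232, 250], [205, 251], [206, 233], [233, 232], [229, 226], [201, 227], [203, 210], [230, 209]]
side [409 268 405 182]
side [353 208 353 189]
side [406 181 405 161]
side [372 186 378 203]
side [382 164 361 164]
side [367 250 376 237]
side [378 237 368 253]
side [369 257 378 242]
side [316 242 316 257]
side [357 248 366 235]
side [352 246 362 232]
side [368 236 358 251]
side [378 251 369 267]
side [362 249 371 236]
side [374 207 377 221]
side [367 267 350 261]
side [376 222 356 223]
side [350 250 368 255]
side [413 224 411 161]
scene [249 212 234 210]
scene [227 204 226 188]
scene [216 172 189 172]
scene [260 181 261 199]
scene [173 183 160 193]
scene [201 233 203 213]
scene [234 171 217 170]
scene [227 177 242 177]
scene [228 211 230 235]
scene [231 253 206 254]
scene [166 204 172 238]
scene [159 188 171 176]
scene [223 186 223 206]
scene [204 253 205 237]
scene [217 191 219 211]
scene [203 228 228 227]
scene [206 252 229 250]
```

Request:
arm_command:
  slide:
    - [-2, -1, -1]
    - [-4, -2, -2]
    - [-5, -3, -3]
    - [-5, -3, -3]
  twist: [0, 0, 0, 0]

```text
clock: 15.48
tcp_pos: [0.4458, -0.2558, 0.0933]
orientation: [[0.894, 0.448, -0.0], [0.448, -0.894, -0.0], [-0.0, 0.0, -1.0]]
force: [-3.7, 0.4, 6.3]
opening: 0.0183
finger_force: 6.0
```

```bash
cat > l.py <<'E'
import cv2,numpy as np,sys
for n,x,y in(('side',330,165),('scene',190,190)):
    g=cv2.imread(f'pics/m_{n}.png',0)[y:y+75,x:x+60]
    for l in cv2.createLineSegmentDetector().detect(g)[0][:,0]:
        if np.hypot(l[2]-l[0],l[3]-l[1])>14: print(n,np.round(l+[x,y,x,y],1))
E
python3 m.py; python3 l.py
```

```text
15.575 [ 0.44582369 -0.25579691  0.09329072] [-2.9   0.65  6.06  0.42  0.5  -0.  ] 6.002979353070259
side 0 [[354, 224], [352, 212], [374, 212], [377, 224], [355, 201], [353, 189], [376, 189], [379, 201]]
side 0.1 [[358, 225], [356, 213], [378, 211], [381, 223], [357, 202], [355, 190], [377, 188], [381, 200]]
side 0.2 [[362, 226], [360, 213], [382, 209], [385, 222], [359, 203], [356, 191], [379, 187], [382, 199]]
scene 0 [[231, 254], [204, 255], [206, 241], [232, 240], [229, 226], [201, 227], [203, 214], [230, 213]]
scene 0.1 [[232, 252], [204, 253], [206, 237], [232, 236], [229, 226], [201, 227], [203, 212], [230, 211]]
scene 0.2 [[232, 250], [205, 251], [206, 233], [232, 232], [229, 226], [201, 227], [203, 209], [230, 208]]
side [353.6 208.1 353.7 189.4]
side [373.5 187.2 378.9 204.5]
side [374.1 207.9 377.  222.1]
side [375.6 222.7 354.3 223.7]
scene [248.5 212.  234.1 209.6]
scene [200.3 233.3 203.4 214.2]
scene [228.1 211.8 230.2 234.4]
scene [230.6 253.1 205.6 254.2]
scene [223.1 190.6 223.4 205.6]
scene [203.7 253.3 205.6 235.6]
scene [205.6 226.9 223.1 227.1]
scene [217.5 190.7 218.6 208.1]
scene [205.6 251.9 229.3 250.2]
```

The rack now stands flat on the bench: the base edge in the side view, (354,224)–(376,223), matches the zero-tilt prediction. I'll grip firmly and lift.

Request:
arm_command:
  slide:
    - [1, 0, 1]
    - [1, 0, 1]
    - [1, 0, 1]
    - [1, 0, 1]
  twist: [0, 0, 0, 0]
  gripper: 1
  force: 30

```text
clock: 16.23
tcp_pos: [0.4471, -0.2557, 0.0934]
orientation: [[0.894, 0.448, -0.0], [0.448, -0.894, 0.0], [-0.0, -0.0, -1.0]]
force: [-0.3, 0.6, -2.5]
opening: 0.0181
finger_force: 30.0
```

Request:
arm_command:
  slide:
    - [0, 0, 15]
    - [0, 0, 40]
    - [0, 0, 70]
    - [0, 0, 100]
    - [0, 0, 115]
  twist: [0, 0, 0, 0, 0]

```text
clock: 16.85
tcp_pos: [0.4478, -0.2563, 0.2111]
orientation: [[0.894, 0.448, 0.003], [0.448, -0.894, -0.002], [0.001, 0.003, -1.0]]
force: [-0.2, -0.2, -2.3]
opening: 0.0177
finger_force: 30.0
```

```bash
python3 m.py; python3 l.py
```

```text
16.95 [ 0.44792278 -0.25643508  0.21059736] [-0.02 -0.38 -1.72 -0.   -0.03 -0.01] 29.999328553676605
side 0 [[355, 191], [353, 180], [376, 180], [379, 191], [357, 166], [354, 155], [378, 155], [382, 166]]
side 0.1 [[360, 192], [357, 181], [380, 178], [384, 190], [358, 167], [356, 156], [380, 153], [383, 164]]
side 0.2 [[364, 193], [362, 181], [385, 177], [388, 188], [360, 168], [358, 157], [382, 152], [385, 163]]
scene 0 [[227, 215], [199, 216], [201, 203], [229, 202], [225, 185], [195, 186], [198, 174], [226, 173]]
scene 0.1 [[228, 214], [199, 215], [201, 199], [229, 199], [225, 185], [196, 186], [198, 172], [226, 171]]
scene 0.2 [[228, 212], [200, 213], [201, 195], [229, 194], [225, 185], [196, 186], [198, 169], [226, 168]]
side [358.1 165.9 374.4 165.7]
scene [248.5 212.  234.1 209.6]
scene [228.2 215.  200.6 216.5]
scene [199.6 214.5 200.9 196.8]
scene [201.9 213.8 225.6 212.9]
```

The rack is held upright: the scene base edge (201,216.5)–(228,215) matches zero tilt. Next I carry it to the tray.

Request:
arm_command:
  slide:
    - [8, 25, 0]
    - [22, 65, 0]
    - [38, 110, 0]
    - [54, 160, 0]
    - [70, 210, 0]
  twist: [0, 0, 0, 0, 0]

```text
clock: 17.73
tcp_pos: [0.5167, -0.0441, 0.2071]
orientation: [[0.894, 0.448, -0.002], [0.448, -0.894, 0.001], [-0.002, -0.002, -1.0]]
force: [0.4, -1.1, -1.9]
opening: 0.0176
finger_force: 30.0
```

Request:
arm_command:
  slide:
    - [16, 50, 0]
    - [32, 95, 0]
    - [45, 135, 0]
    - [54, 165, 0]
    - [58, 177, 0]
  twist: [0, 0, 0, 0, 0]

```text
clock: 18.35
tcp_pos: [0.5745, 0.1329, 0.2068]
orientation: [[0.893, 0.45, -0.003], [0.45, -0.893, -0.0], [-0.003, -0.001, -1.0]]
force: [0.1, -0.4, -2.2]
opening: 0.0176
finger_force: 30.0
```

```bash
python3 - <<'E'
from h import *
s=get_state();t=np.array(s['tcp_pos']);print(s['clock'],t,s['finger_force'],s['force'])
im=camera('side');P=camera_params('side');cv2.imwrite('pics/s7.png',im[:,:,::-1])
# tray front panel line + housing front line
Y=lambda z,x,y:np.round(proj(P,np.array([x,y,z]))).astype(int).tolist()
a=np.array([.999,.042]);b=np.array([-.042,.999]);sp=np.array([.576,.131])
pl=[Y(.074,*(sp-.079*a+k*b)) for k in(-.115,.115)]; pt=[Y(.012,*(sp-.079*a+k*b)) for k in(-.1,.1)]
br=[Y(.066,*(sp-(.079+.049)*a+k*b)) for k in(-.055,.055)];print('pred panel rear top',pl,'bar',br)
g=cv2.cvtColor(im,cv2.COLOR_RGB2GRAY)[230:360,170:350]
for l in cv2.createLineSegmentDetector().detect(g)[0][:,0]:
    if np.hypot(l[2]-l[0],l[3]-l[1])>25: print(np.round(l+[170,230,170,230]).astype(int))
E
```

```text
18.35 [0.57447083 0.13286511 0.20680014] 29.999294579029083 [ 0.11584131 -0.35297853 -2.17029282]
pred panel rear top [[311, 239], [271, 292]] bar [[319, 258], [302, 285]]
[222 293 203 315]
[203 315 170 303]
[244 239 213 274]
[191 230 170 250]
[277 295 315 241]
[315 261 299 284]
[274 310 223 294]
[216 286 273 305]
[297 288 279 314]
[279 251 249 253]
[325 263 308 290]
[198 285 248 232]
[170 277 196 285]
[291 267 274 291]
```

Request:
arm_command:
  slide:
    - [0, 0, -25]
    - [0, 0, -50]
    - [0, 0, -72]
    - [0, 0, -86]
    - [0, 0, -94]
  twist: [0, 0, 0, 0, 0]

```text
clock: 19.02
tcp_pos: [0.5748, 0.1304, 0.1138]
orientation: [[0.894, 0.447, -0.001], [0.447, -0.894, -0.0], [-0.001, -0.0, -1.0]]
force: [-0.1, -0.0, -1.9]
opening: 0.0177
finger_force: 30.0
```

Request:
arm_command:
  slide:
    - [0, 0, -1]
    - [0, 0, -3]
    - [0, 0, -4]
    - [0, 0, -5]
    - [0, 0, -5]
  twist: [0, 0, 0, 0, 0]

```text
clock: 19.65
tcp_pos: [0.5751, 0.1313, 0.1097]
orientation: [[0.894, 0.448, 0.0], [0.448, -0.894, 0.0], [0.0, 0.0, -1.0]]
force: [0.4, 0.3, -1.4]
opening: 0.0181
finger_force: 30.0
```

Request:
arm_command:
  slide:
    - [0, 0, -1]
    - [0, 0, -2]
    - [0, 0, -3]
    - [0, 0, -3]
  twist: [0, 0, 0, 0]

```text
clock: 20.15
tcp_pos: [0.575, 0.1313, 0.1064]
orientation: [[0.894, 0.448, -0.0], [0.448, -0.894, -0.0], [-0.0, -0.0, -1.0]]
force: [-0.1, -0.6, -2.3]
opening: 0.0179
finger_force: 30.0
```

```bash
python3 m.py|head -1
```

```text
20.25 [0.57512188 0.13124947 0.10656547] [-0.16 -0.34 -2.19 -0.01 -0.01 -0.  ] 29.99951720237732
```

Request:
arm_command:
  slide:
    - [0, 0, -1]
    - [0, 0, -1]
    - [0, 0, -2]
    - [0, 0, -2]
  twist: [0, 0, 0, 0]

```text
clock: 20.9
tcp_pos: [0.5752, 0.1313, 0.1053]
orientation: [[0.894, 0.448, 0.001], [0.448, -0.894, -0.0], [0.0, 0.0, -1.0]]
force: [-2.4, -0.4, 3.4]
opening: 0.0178
finger_force: 30.0
```

```bash
python3 m.py|head -1
```

```text
21.0 [0.57517412 0.13128052 0.10529216] [-2.58 -0.29  4.66 -0.03  0.53 -0.01] 30.001000463962555
```

Contact is at 0.1053 with about 7 N of support. I'll ease the grip so the base settles flat, then open.

Request:
arm_command:
  slide:
    - [0, 0, 0]
    - [0, 0, 0]
    - [0, 0, 0]
  twist: [0, 0, 0]
  force: 4

```text
clock: 21.52
tcp_pos: [0.5754, 0.1314, 0.1053]
orientation: [[0.894, 0.448, 0.001], [0.448, -0.894, 0.0], [0.001, 0.0, -1.0]]
force: [-3.2, 0.5, 4.5]
opening: 0.018
finger_force: 4.0
```

Request:
arm_command:
  slide:
    - [0, 0, 0]
    - [0, 0, 0]
    - [0, 0, 0]
    - [0, 0, 0]
  twist: [0, 0, 0, 0]
  gripper: 0

```text
clock: 22.02
tcp_pos: [0.5752, 0.1313, 0.1045]
orientation: [[0.894, 0.448, -0.0], [0.448, -0.894, 0.0], [-0.0, -0.0, -1.0]]
force: [-0.1, 0.1, -0.3]
opening: 0.0534
finger_force: 0.0
```

Request:
arm_command:
  slide:
    - [0, 0, 0]
    - [0, 0, 10]
    - [0, 0, 35]
    - [0, 0, 80]
    - [0, 0, 140]
  twist: [0, 0, 0, 0, 0]

```text
clock: 22.65
tcp_pos: [0.5742, 0.1312, 0.2454]
orientation: [[0.894, 0.448, -0.002], [0.448, -0.894, -0.0], [-0.002, -0.001, -1.0]]
force: [0.5, 0.5, 0.3]
opening: 0.0928
finger_force: 0.0
```

```bash
python3 - <<'E'
from h import *
s=get_state();print(s['clock'],s['tcp_pos'],s['opening'],s['force'])
sp=np.array([.5752,.1313,.012]);a=np.array([.894,.448,0]);b=np.array([-.448,.894,0])
for n,x,y,w,h in(('side',240,190,110,120),('scene',280,200,110,120)):
    I,P=snap(n,n+'9')
    c=lambda hh,sx,sy:np.round(proj(P,sp+[0,0,hh]+.036*(sx*a+sy*b))).astype(int).tolist()
    print(n,'block top pred',[c(.085,*k) for k in((1,1),(1,-1),(-1,-1),(-1,1))],'base',[c(0,*k) for k in((1,1),(1,-1),(-1,-1),(-1,1))],'handle',np.round(proj(P,sp+[0,0,.165])),np.round(proj(P,sp+[0,0,.09])))
    g=cv2.cvtColor(I,cv2.COLOR_RGB2GRAY)[y:y+h,x:x+w]
    for l in cv2.createLineSegmentDetector().detect(g)[0][:,0]:
        if np.hypot(l[2]-l[0],l[3]-l[1])>16: print(np.round(l+[x,y,x,y]).astype(int))
# bystanders: difference to the first pictures
for n,B in(('side',{'bottle':(245,335,45,75),'beaker':(165,330,45,55),'tip':(345,230,40,38)}),('scene',{'bottle':(465,235,40,65),'tip':(272,222,42,34)})):
    A=cv2.imread(f'pics/{n}0.png').astype(int);C=cv2.imread(f'pics/{n}9.png').astype(int)
    for k,(x,y,w,h) in B.items(): print(n,k,np.abs(A-C)[y:y+h,x:x+w].mean().round(1))
E
```

```text
22.65 [0.57421673 0.13123102 0.24541477] 0.09279339633078734 [0.49034133 0.46524701 0.27690271]
side block top pred [[249, 258], [251, 240], [279, 240], [278, 257]] base [[251, 284], [254, 266], [281, 266], [279, 284]] handle [262. 222.] [264. 247.]
[270 209 272 234]
[248 262 253 242]
[277 295 315 241]
[266 238 266 222]
[297 288 283 309]
[315 261 300 283]
[279 253 280 282]
[270 309 240 300]
[240 201 269 209]
[291 267 275 291]
[278 246 301 252]
[297 256 281 252]
[278 284 252 284]
[240 294 273 305]
[325 263 308 290]
[241 239 257 223]
[307 258 324 259]
[305 284 318 264]
[257 258 277 258]
scene block top pred [[356, 280], [323, 281], [320, 263], [351, 262]] base [[354, 310], [323, 312], [320, 293], [350, 292]] handle [338. 241.] [338. 269.]
[343 261 388 269]
[339 206 321 202]
[381 213 339 207]
[372 260 344 255]
[305 254 325 257]
[297 285 307 271]
[280 238 301 242]
[302 256 280 251]
[302 287 322 291]
[351 297 382 303]
[324 200 381 210]
[344 251 377 256]
[302 273 303 257]
[323 282 356 280]
[387 290 358 285]
side bottle 4.1
side beaker 4.6
side tip 4.7
scene bottle 2.8
scene tip 3.6
```

The final check agrees with the prediction to about a pixel. The base edge is at side (252,284)–(278,284), the panel's rear edge is at the stop position, and the bystanders are unchanged.

```bash
python3 -c "
from workcell import *
print(sign_off())"
```

```text
the job is handed in; nothing more can be done
None
```

I pulled the tray out to its stop, set the rack upright on it, and handed the job in at about 23 s. The hand-in gave no verdict; the last camera check showed the rack flat near the middle of the tray and the bottle and tip box unmoved (beaker checked in one view only).

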